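# Load the specimen plate and hold it out over the lamp

## Robot

A 6-joint arm with a two-finger parallel gripper is mounted at the origin on the work surface. World frame = base frame: x ahead of the robot, y to its left, z up, the work surface at z = 0. Lengths are in m, angles in rad, forces in N, time in s.
With the tool pointing down it reaches from about 0.25 to 0.725 m from the base axis. Payload 9.7 kg.
Tool frame: the origin (TCP) lies at the very end of the fingers, on their centre line; the grasp point (between the pads) lies 19 mm behind it; z points along the fingers, y is the direction in which the jaws open and shut (so a half turn about z gives the same grasp; the last joint's range is limited). The gripper opens to 85 mm and grips with 20 to 120 N. Pads are 22 mm wide; open, the fingers measure 114 mm over their backs; the gripper's body (76 mm by 85 mm) begins 54 mm behind the grasp point. The pads swing forward as they close: fully open they stand 13 mm farther back than shut.
Start: joints at [1.189, 0.087, 0.176, 1.66, 0, 1.571], TCP at [0.205, 0.51, 0.231] pointing down, gripper open.
Joint ranges: [-3.13, 3.13], [-0.85, 1.81], [-1.15, 1.24], [-2.2, 2.28], [-1.44, 1.52], [-3.14, 3.14]. Speed limits (rad/s): [2.22, 2.22, 2.57, 3.14, 3.14, 3.14].

## Interface

Orientations are given as a rotation vector (axis times angle).
In Python, from workcell import r, viewer gives the robot as it stands. The module is installed in compiled form; this text tells all that it offers.
- The arm moves only by the shell command python3 -m creep 'ROWS' [FORCE]. ROWS is JSON, a list of rows, each a list of 3 entries, a list of its own where there are three numbers: the shift along the tool's x, y, z in cm, then the turn about the tool's z in degrees, then the opening, from -1 (shut) to 1 (fully open). In form: [[[x, y, z], turn, gripper], ...]. A call has 1 to 20 rows; each row shifts and turns the commanded pose from where the row before left it, along the tool's axes as they then stand; what a row does not reach is not made up. A row lasts 1/8 s, in which the tool goes at most 62.5 mm and 10.7 degrees, less where a joint would pass 70% of its speed; a pose out of reach is approached as far as the arm can. A call with a gripper value outside its range is refused whole. The fingers move at their own pace and stop on an object; FORCE is the grip in N (left out, the last holds). Time passes only in rows, so rows that do not move let the fingers close. It gives the time, the measured TCP pose, the force and the opening at its end, in the units of the state.
- r.sense(): the state, without advancing time (a new reading comes with each control period).
- viewer.grab_frame(name): name is "side" or "top"; returns a dict with "color" (420x560x3 uint8, red, green, blue), "depth" (420x560 float32, m along the optical axis (not along the pixel's ray), 0 where there is no reading), "mtx" (3x3 intrinsics, pixels), "k1" (the pictures are not rectified: a ray, as slopes to the right and down, at radius r is drawn at 1 + k1 r^2 times it, then the intrinsics apply), "rvec" (rotation vector, rad) and "tvec" (3), from world to camera coordinates, as OpenCV has them. Camera axes: x right, y down, z forward; pixel columns grow to the right and rows downward; lengths in m; the calibration is good to about 2 mm. A picture is of the moment at which its call begins.
- r.close_job(): hands the job in, once; it reports no verdict.
The state is a dict: "time_s": time; "joint_positions": joint angles; "joint_velocities": joint speeds; "effort": joint torques, N m; "tool_pos": TCP position; "tool_rot": TCP orientation; "ft_force": force on the tool from outside, world axes, zero at the start; "moment": the same for the moment, N m; "gripper_width": opening from 0.0 (shut) to 1.0 (fully open).
Only numpy, scipy, OpenCV 4.12 (cv2) and the standard library are available. Lean on these libraries where they do the work, as an engineer would, in place of code of your own. Each camera call takes 0.05 s, during which the arm holds its last target.

## Task

Thread the white spacer ring and then the orange specimen ring onto the plate's brass post, each fully home. Then, without lifting it, slide the plate straight outward on its riser until the yellow line lies at the riser's edge, with the rings over the lamp, and finish while still holding the plate by its inner end, level and still, because it would tip onto the lamp if let go. Leave everything else on the bench where it is.

Things in the scene. Friction and masses are not known exactly. Their poses are not given: they have to be found in the camera images.
- riser: fixed plywood block on the bench, 150 (own x) by 270 (own y) by 60 mm tall; origin at the centre of its underside. Its own -y is 'outward'. Beyond its outward end a low white foot carries a black round lamp (72 dia, top 43 mm above the bench, centre 260 mm outward of the riser's origin)
- edge (a point): middle of the riser's outward top edge (own y = -135, z = +60 mm); axes as the riser's
- plate: loose black specimen plate lying on the riser, 100 (own x) by 280 (own y) by 10 mm thick, 0.4 to 0.65 kg; origin at the centre of its underside, own -y is its outward end, axes nearly parallel to the riser's (within 3.5 degrees). It starts 10 to 45 mm out over the edge. With the line at the edge its weight is outside the riser and it tips down onto the lamp unless held down by the inner end with about 2 to 3 N at the handle
- mark (a point): middle of the 4 mm wide yellow line that runs across the plate's top, parallel to its own x; 170 mm from the plate's outward end (own y = +30, z = +10 mm)
- post (a point): foot of the brass post, on the plate's top (own y = -95, z = +10 mm); the post is 14 mm dia and 40 mm tall, its top 6 mm tapering to 6 mm dia; a pale disc 60 dia on the plate surrounds it; axes as the plate's
- handle (a point): centre of the top of the blue handle, an upright block fixed on the plate's inner end: 60 (own x) by 14 (own y, the way to pinch it) by 40 mm tall, so this point is 40 mm above the plate's top (own y = +110, z = +50 mm)
- spacer: loose white spacer ring lying flat on the bench, 46 outside, 18.4 bore, 16 mm tall, 50 g; origin at the centre of its underside
- spacer_mid (a point): centre of the white ring, half way up its bore (8 mm above its underside)
- cell: loose orange specimen ring lying flat on the bench, 35 outside, 18.4 bore, 16 mm tall, 30 g; origin at the centre of its underside
- cell_mid (a point): centre of the orange ring, half way up its bore (8 mm above its underside)
- amber_bottle: amber glass bottle with white cap, 52 dia x 95 tall; bystander; origin at the centre of its underside
- jar: clear glass jar, 60 dia x 70 tall; bystander; origin at the centre of its underside
- dish: shallow clear glass dish, 90 dia x 16 tall; bystander; origin at the centre of its underside
- slide_box: green plastic box, 90 x 60 x 30 tall; bystander; origin at the centre of its underside
- spare_ring: small dark steel ring, 30 outside, 12 bore, 10 tall; not part of this job; bystander; origin at the centre of its underside
- brush: small brush, 160 long, lying on the bench; bystander
- mug: blue mug, 80 dia x 90 tall; bystander; origin at the centre of its underside

How it is judged:
By the outcome, as a careful person would: the job done as asked, in the order asked, and still so for the second after the job is handed in, while the arm keeps its last pose, push and grip.
It also fails if it takes over 72 s, if anything falls off the work surface, if the arm or the gripper's body presses on something with over 40 N, if the wrist force passes 120 N, or if a joint passes its speed limit or range.

## Working session

There is one attempt and no reset: what is moved stays moved. The work goes in short steps, Python scripts to look and compute and a shell command to move; the robot and the scene stay as the last step left them, time stands still between calls to the robot, and variables do not carry over. Pictures are saved under pics/ and viewed, and the job is handed in when it is done.

```bash
mkdir -p pics
cat > h.py <<'E'
import numpy as np, cv2
from workcell import r, viewer
def grab(n,fn=None):
    f=viewer.grab_frame(n)
    if fn: cv2.imwrite('pics/'+fn,f['color'][:,:,::-1])
    return f
def save(f,fn): np.savez(''+fn,**f)
def ray(f,u,v):
    K=f['mtx'];x=(u-K[0,2])/K[0,0];y=(v-K[1,2])/K[1,1]
    rd=np.hypot(x,y);q=rd
    for _ in range(30): q=rd/(1+float(f['k1'])*q*q)
    s=q/rd if rd>0 else 1
    R,_=cv2.Rodrigues(np.array(f['rvec'],float))
    t=np.array(f['tvec'],float).ravel()
    return -R.T@t, R.T@np.array([x*s,y*s,1.])
def onz(f,u,v,z):
    c,d=ray(f,u,v); return c+d*(z-c[2])/d[2]
def dep(f,u,v):
    c,d=ray(f,u,v); return c+d*float(f['depth'][int(round(v)),int(round(u))])
def proj(f,P):
    R,_=cv2.Rodrigues(np.array(f['rvec'],float));p=R@np.array(P,float)+np.array(f['tvec'],float).ravel()
    x,y=p[0]/p[2],p[1]/p[2];s=1+float(f['k1'])*(x*x+y*y);K=f['mtx']
    return K[0,0]*x*s+K[0,2],K[1,1]*y*s+K[1,2]
E
python3 - <<'E'
from h import *
for n in('side','top'):
    f=grab(n,n+'0.png');save(f,n+'0.npz')
    print(n,f['mtx'].tolist(),f['k1'],ray(f,280,210))
s=r.sense();print(s['tool_pos'],s['tool_rot'],s['gripper_width'],s['time_s'],s['ft_force'])
E
```

```text
side [[395.35226286218955, 0.0, 279.6417472954918], [0.0, 395.35226286218955, 207.92490123741737], [0.0, 0.0, 1.0]] -0.03590597759247749 (array([ 0.54763414, -0.79652788,  0.79568071]), array([ 0.06234758,  0.73898592, -0.67085092]))
top [[435.12917808733346, 0.0, 277.8351416907876], [0.0, 435.12917808733346, 207.8123840410674], [0.0, 0.0, 1.0]] -0.12322454928841148 (array([ 4.69584310e-01, -9.78361648e-04,  1.58141709e+00]), array([ 0.10306824,  0.00725369, -0.99467299]))
[0.20483251 0.51021277 0.23065827] [-5.96055206e-01 -3.08428856e+00  1.79414512e-03] 0.997321666737771 0.1 [ 0.77677668 -0.48877175  0.91661821]
```

View pics/top0.png

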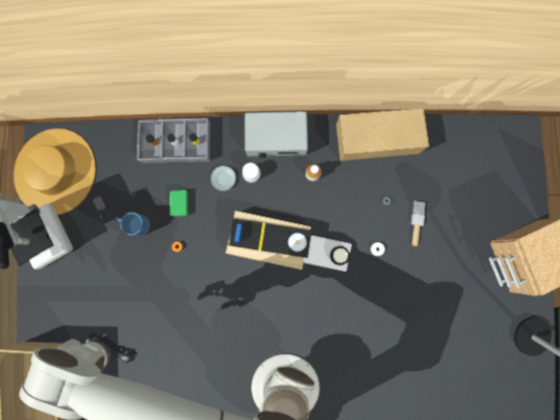

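View pics/side0.png

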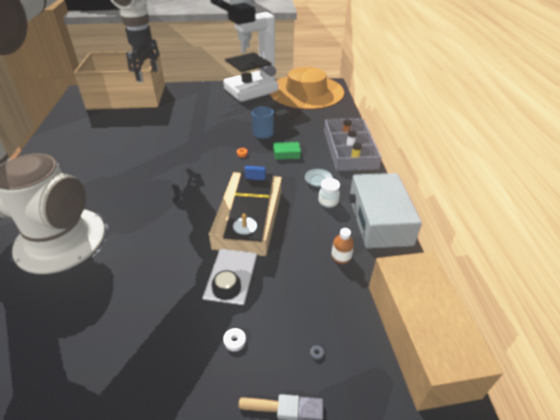

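The top view shows the plate on the riser with handle (238,232), line (262,236) and post (297,242). The white ring is at (377,249), the orange ring at (177,246) and the lamp at (340,255). The side view shows the same objects: white ring (234,339), orange ring (242,153), post (243,222).

```bash
cat > m.py <<'E'
from h import *
def masks(f):
    hsv=cv2.cvtColor(f['color'],cv2.COLOR_RGB2HSV)
    H,S,V=hsv[...,0].astype(int),hsv[...,1].astype(int),hsv[...,2].astype(int)
    return dict(yellow=(H>20)&(H<33)&(S>170)&(V>120),blue=(H>100)&(H<125)&(S>140)&(V>50),orange=(H>3)&(H<15)&(S>190)&(V>120),white=(S<40)&(V>170))
def comps(m,amin=12):
    n,l,st,c=cv2.connectedComponentsWithStats(m.astype(np.uint8),connectivity=8)
    return [(l==i,st[i],c[i]) for i in range(1,n) if st[i][4]>=amin]
E
python3 - <<'E'
from m import *
for n in('top','side'):
    f=dict(np.load(n+'0.npz'))
    for k,m in masks(f).items():
        for _,st,c in comps(m):
            if 100<c[0]<440 and 90<c[1]<400 and st[4]<1500: print(n,k,st.tolist(),c.round(1),dep(f,*c).round(3))
    im=f['color'][:,:,::-1]
    a=im[190:290,160:410] if n=='top' else im[130:360,180:340]
    k=3 if n=='top' else 2.6
    cv2.imwrite(f'pics/{n}z.png',cv2.resize(a,None,fx=k,fy=k,interpolation=cv2.INTER_CUBIC))
E
```

```text
top yellow [194, 139, 5, 5, 14] [196.2 141.2] [0.886 0.313 0.044]
top yellow [259, 223, 6, 27, 59] [261.5 235.9] [0.537 0.075 0.07 ]
top blue [235, 224, 7, 18, 98] [238.  232.6] [0.547 0.153 0.112]
top white [172, 141, 6, 7, 22] [174.8 143.7] [0.886 0.399 0.015]
top white [242, 163, 17, 19, 259] [250.2 172. ] [0.763 0.114 0.069]
top white [311, 165, 8, 8, 53] [314.4 168.7] [ 0.766 -0.112  0.093]
top white [212, 166, 23, 24, 413] [223.  177.5] [0.757 0.219 0.002]
top white [306, 174, 10, 7, 22] [309.7 177.8] [ 0.744 -0.098  0.038]
top white [412, 204, 12, 22, 180] [417.7 216.2] [ 0.601 -0.49   0.019]
top white [288, 233, 18, 18, 234] [296.7 241.4] [ 0.515 -0.045  0.112]
top white [303, 236, 48, 35, 765] [323.4 252.4] [ 0.477 -0.143  0.014]
top white [371, 242, 14, 14, 145] [377.4 248.7] [ 0.487 -0.341  0.002]
top white [334, 249, 14, 13, 145] [340.2 255. ] [ 0.466 -0.199  0.046]
side blue [246, 167, 18, 4, 53] [254.6 168.2] [0.551 0.147 0.109]
side white [347, 137, 7, 8, 47] [349.7 140.7] [0.892 0.382 0.042]
side white [306, 170, 34, 36, 742] [324.4 185.8] [ 0.548 -0.797  0.796]
side white [234, 217, 23, 16, 253] [245.4 225.5] [ 0.52  -0.057  0.075]
side white [340, 228, 11, 12, 100] [344.7 232.9] [ 0.767 -0.121  0.096]
side white [332, 247, 19, 15, 158] [340.1 255. ] [ 0.759 -0.137  0.032]
side white [203, 249, 53, 55, 1152] [232.1 269.9] [ 0.482 -0.146  0.007]
side white [216, 272, 19, 16, 250] [225.1 279.4] [ 0.469 -0.204  0.044]
side white [223, 328, 23, 23, 373] [233.9 338.6] [ 0.488 -0.335 -0.002]
```

View pics/topz.png

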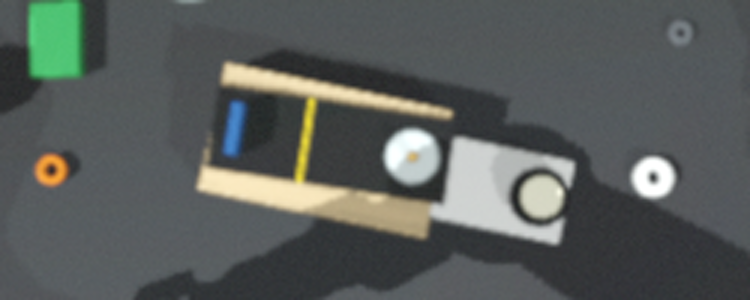

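View pics/sidez.png

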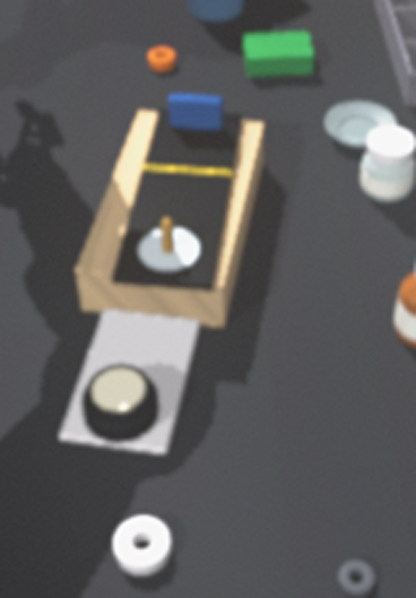

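```bash
cat > meas.py <<'E'
from m import *
def soft(f,box,score):
    x0,y0,x1,y1=box
    w=score(f['color'][y0:y1,x0:x1].astype(float)).clip(0,1)
    yy,xx=np.mgrid[y0:y1,x0:x1]
    return (w*xx).sum()/w.sum(),(w*yy).sum()/w.sum()
def ring(f,box,pred,z):
    x0,y0,x1,y1=box
    m=np.zeros(f['color'].shape[:2],np.uint8)
    m[y0:y1,x0:x1]=pred(f['color'][y0:y1,x0:x1].astype(int))
    cs,_=cv2.findContours(m,cv2.RETR_EXTERNAL,cv2.CHAIN_APPROX_NONE)
    c=max(cs,key=cv2.contourArea);M=np.zeros_like(m);cv2.drawContours(M,[c],-1,1,-1)
    ys,xs=np.nonzero(M);u,v=xs.mean(),ys.mean()
    return (u,v),len(xs),onz(f,u,v,z)
E
python3 - <<'E'
from meas import *
T=dict(np.load('top0.npz'));S=dict(np.load('side0.npz'))
org=lambda c:(c[...,0]>130)&(c[...,0]-c[...,2]>90)
wht=lambda c:(c.min(-1)>110)
print('cell T',ring(T,(168,237,187,256),org,.016),'S',ring(S,(232,144,252,162),org,.012))
print('spacer T',ring(T,(365,238,390,262),wht,.016),'S',ring(S,(218,322,252,356),wht,.012))
brt=lambda c:(c.min(-1)>95)
print('disc T',ring(T,(284,229,308,254),brt,.07))
for n,f in(('T',T),('S',S)):
    print(n,'lamp',[ (st.tolist(),onz(f,*c,.043).round(4)) for _,st,c in comps(masks(f)['white']) if (330<c[0]<350 and 250<c[1]<260 and n=='T') or (n=='S' and 215<c[0]<235 and 275<c[1]<283)])
# handle top, line
blue=lambda c:(c[...,2]-c[...,0]>45)
print('handle T',ring(T,(230,218,248,246),blue,.11))
yel=lambda c:(c[...,0]-c[...,2]>70)&(c[...,1]>90)
x=np.nonzero(masks(T)['yellow']);m=(x[1]>250)&(x[1]<270)&(x[0]>215)&(x[0]<255)
P=np.array([onz(T,u,v,.07)[:2] for v,u in zip(x[0][m],x[1][m])])
c=P.mean(0);d=np.linalg.svd(P-c)[2][0];print('line',c,d,np.ptp((P-c)@d))
# side post: brass
a=S['color'][200:240,230:262]; cv2.imwrite('pics/post.png',cv2.resize(a[:,:,::-1],None,fx=16,fy=16,interpolation=cv2.INTER_NEAREST))
a=T['color'][205:275,215:315]; cv2.imwrite('pics/riser.png',cv2.resize(a[:,:,::-1],None,fx=8,fy=8,interpolation=cv2.INTER_NEAREST))
E
```

```text
cell T ((np.float64(176.61627906976744), np.float64(246.36046511627907)), 86, array([0.50477035, 0.38682735, 0.016     ])) S ((np.float64(241.60526315789474), np.float64(151.75)), 76, array([0.50838597, 0.38144933, 0.012     ]))
spacer T ((np.float64(377.1902173913044), np.float64(248.79891304347825)), 184, array([ 0.48625447, -0.3373903 ,  0.016     ])) S ((np.float64(234.05054945054945), np.float64(338.93626373626375)), 455, array([ 0.48911213, -0.34330707,  0.012     ]))
disc T ((np.float64(296.8528428093646), np.float64(241.56521739130434)), 299, array([ 0.51534438, -0.04685932,  0.07      ]))
T lamp [([334, 249, 14, 13, 145], array([ 0.4664, -0.1998,  0.043 ]))]
S lamp [([216, 272, 19, 16, 250], array([ 0.4687, -0.2038,  0.043 ]))]
handle T ((np.float64(237.69230769230768), np.float64(232.34188034188034)), 117, array([0.54800626, 0.15421197, 0.11      ]))
line [0.53655352 0.07545973] [-0.98564394  0.16883726] 0.09188205060958715
```

View pics/riser.png

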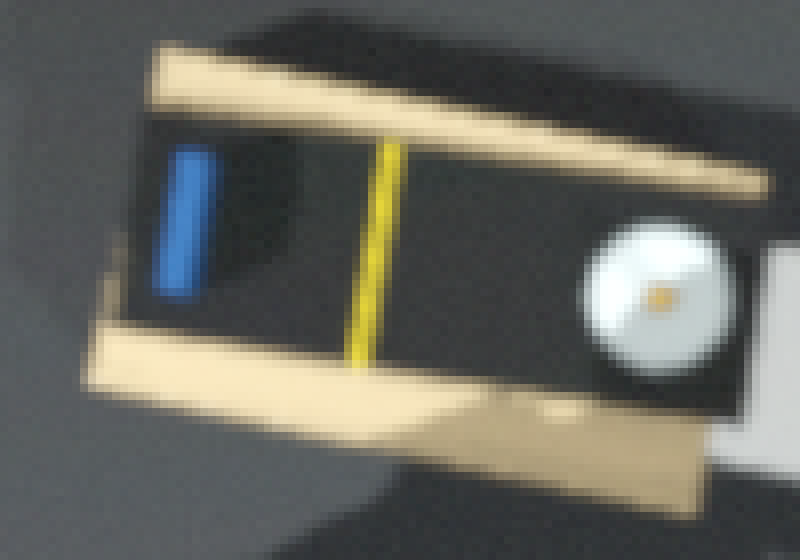

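View pics/post.png

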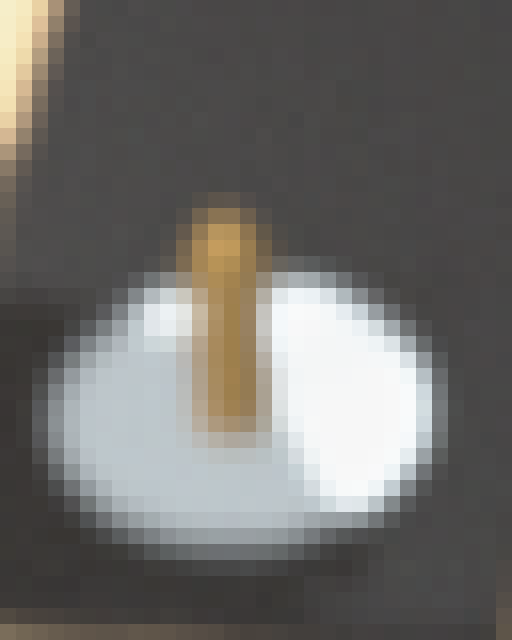

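```bash
cat > riser.py <<'E'
from meas import *
def wood(c): 
    c=c.astype(int);return ((c[...,0]-c[...,2]>28)&(c[...,0]>100)&(c[...,0]-c[...,1]<60)&(c[...,0]-c[...,2]<100)).astype(np.uint8)
def fit(f):
    g=cv2.cvtColor(f['color'],cv2.COLOR_RGB2GRAY).astype(float)
    rb=f['color'][...,0].astype(float)-f['color'][...,2]
    out={}
    # long edges: scan columns from outside, half level crossing on rb
    for nm,rng,(ya,yb,st) in(('far',range(240,306,2),(195,260,1)),('near',range(230,300,2),(285,225,-1))):
        pts=[]
        for u in rng:
            col=[rb[y,u] for y in range(ya,yb,st)];ys=list(range(ya,yb,st))
            for i in range(len(col)-3):
                if col[i]>22 and col[i+1]>22 or (col[i]>18 and col[i+1]>40):
                    pk=max(col[i:i+4]);bg=np.median(col[:max(i-2,1)])
                    h=(pk+bg)/2
                    j=next(k for k in range(max(i-2,0),len(col)) if col[k]>h)
                    t=(h-col[j-1])/(col[j]-col[j-1]);pts.append((u,ys[j-1]+st*t));break
        P=np.array([onz(f,u,v,.06)[:2] for u,v in pts])
        for _ in range(3):
            k=np.polyfit(P[:,1],P[:,0],1);res=P[:,0]-np.polyval(k,P[:,1]);P=P[abs(res)<2.5*res.std()+1e-4]
        out[nm]=(k,len(P),res.std())
    return out
if __name__=='__main__':
    T=dict(np.load('top0.npz'))
    o=fit(T)
    for n,(k,a,s) in o.items(): print(n,k,'deg',np.degrees(np.arctan(k[0])),a,s)
    ang=np.mean([np.arctan(o[n][0][0]) for n in o])
    y=.05
    print('width',(np.polyval(o['far'][0],y)-np.polyval(o['near'][0],y))*np.cos(ang))
    print('corners far/near outward', onz(T,311.2,227.5,.06),onz(T,302.1,269.7,.06),'inward',onz(T,235,210.5,.06),onz(T,225.6,253.3,.06))
E
python3 riser.py
```

```text
far [0.22782797 0.5923325 ] deg 12.834512803912991 33 0.0003230623715724169
near [0.2237216  0.43244561] deg 12.610646984121207 35 0.0004812490963885808
width 0.15616159571511692
corners far/near outward [ 0.56405551 -0.09822918  0.06      ] [ 0.41777537 -0.0637368   0.06      ] inward [0.62777979 0.16869905 0.06      ] [0.47789738 0.20227311 0.06      ]
```

```bash
cat > d.py <<'E'
import sys
from h import *
from scipy.spatial.transform import Rotation as Ro
def delta(tgt):
    s=r.sense();R=Ro.from_rotvec(s['tool_rot']).as_matrix()
    ya=np.degrees(np.arctan2(R[1,1],R[0,1]))
    print('t',round(s['time_s'],2),'tcp',np.round(s['tool_pos'],4),'jaw deg',round(ya,2),'tilt',np.round(R[:2,2],4),'grip',round(s['gripper_width'],3),'F',np.round(s['ft_force'],1),'q6',round(s['joint_positions'][5],2))
    if tgt is not None: print('delta tool cm',np.round(R.T@(np.array(tgt)-s['tool_pos'])*100,2))
if __name__=='__main__': delta([float(a) for a in sys.argv[1:4]] if len(sys.argv)>3 else None)
E
python3 -m creep '[[[0,0,0],-6.25,1],[[0,0,0],-6.25,1],[[0,0,0],0,1]]' 30; python3 d.py 0.4863 -0.3374 0.15
```

```text
time_s: 0.48
tool_pos: [0.2049, 0.5103, 0.2309]
tool_rot: [-0.258, -3.131, 0.001]
ft_force: [-0.4, 0.5, -0.7]
gripper_width: 0.998
t 0.47 tcp [0.2049 0.5103 0.2309] jaw deg 80.58 tilt [-0.0002 -0.0006] grip 0.998 F [-0.4  0.5 -0.7] q6 1.35
delta tool cm [-41.63 -79.02   8.14]
```

```bash
python3 -m creep '[[[-1.7,-3.3,0],0,1],[[-1.7,-3.3,0],0,1],[[-1.7,-3.3,0],0,1],[[-1.7,-3.3,0],0,1],[[-1.7,-3.3,0],0,1],[[-1.7,-3.3,0],0,1],[[-1.7,-3.3,0],0,1],[[-1.7,-3.3,0],0,1],[[-1.7,-3.3,0],0,1],[[-1.7,-3.3,0],0,1],[[-1.7,-3.3,0],0,1],[[-1.7,-3.3,0],0,1],[[-1.7,-3.3,0],0,1],[[-1.7,-3.3,0],0,1],[[-1.7,-3.3,0],0,1],[[-1.7,-3.3,0],0,1],[[-1.7,-3.3,0],0,1],[[-1.7,-3.3,0],0,1],[[-1.7,-3.3,0],0,1],[[-1.7,-3.3,0],0,1]]'; python3 d.py 0.4863 -0.3374 0.15
```

```text
time_s: 2.98
tool_pos: [0.433, -0.1974, 0.2312]
tool_rot: [-0.262, -3.131, -0.0]
ft_force: [0.3, -0.1, -0.5]
gripper_width: 1.001
t 2.98 tcp [ 0.433  -0.1974  0.2312] jaw deg 80.44 tilt [-0.0001  0.0001] grip 1.001 F [ 0.3 -0.1 -0.5] q6 -0.26
delta tool cm [ -7.58 -12.92   8.12]
```

```bash
python3 -m creep '[[[-1.9,-3.3,1.5],0,1],[[-1.9,-3.3,1.5],0,1],[[-1.9,-3.3,1.5],0,1],[[-1.9,-3.1,1.5],0,1],[[0,0,1],0,1],[[0,0,0],0,1],[[0,0,0],0,1]]'; python3 d.py 0.4865 -0.339 0.02; python3 -c "
from h import *
f=grab('top','t1.png');f=grab('side','s1.png')
import cv2
cv2.imwrite('pics/s1z.png',cv2.resize(f['color'][250:400,150:330,::-1],None,fx=4,fy=4,interpolation=cv2.INTER_CUBIC))"
```

```text
time_s: 3.85
tool_pos: [0.4867, -0.3362, 0.1622]
tool_rot: [0.257, 3.13, -0.001]
ft_force: [-0.1, -0.4, 0.4]
gripper_width: 0.999
t 3.85 tcp [ 0.4867 -0.3362  0.1622] jaw deg 80.62 tilt [ 0.0008 -0.0004] grip 0.999 F [-0.1 -0.4  0.4] q6 -0.44
delta tool cm [-0.02 -0.28 14.22]
```

View pics/s1z.png

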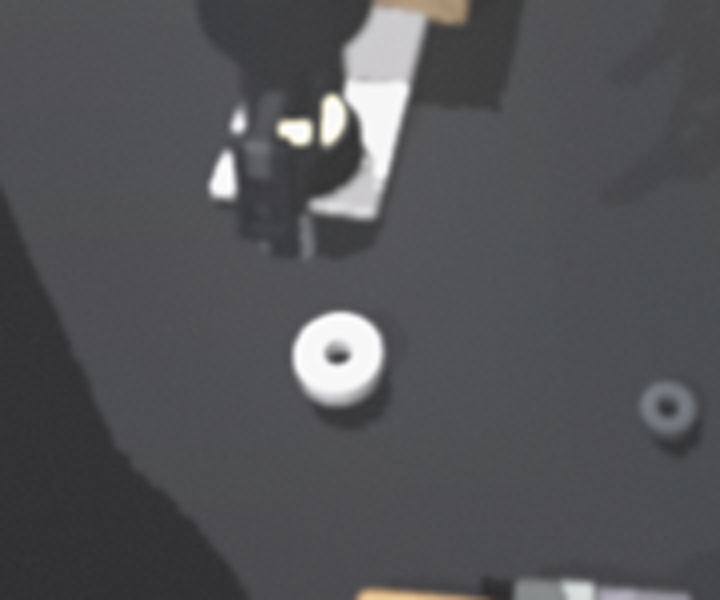

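```bash
python3 -m creep '[[[0,-0.3,3],0,1],[[0,0,3],0,1],[[0,0,3],0,1],[[0,0,3],0,1],[[0,0,2],0,1],[[0,0,1],0,1],[[0,0,0.8],0,1],[[0,0,0],0,1],[[0,0,0],0,1]]'; python3 d.py 0.4865 -0.339 0.004; python3 -c "
from h import *
f=grab('side','s2.png')
print(proj(f,r.sense()['tool_pos']))
cv2.imwrite('pics/s2z.png',cv2.resize(f['color'][260:390,150:320,::-1],None,fx=4.5,fy=4.5,interpolation=cv2.INTER_CUBIC))"
```

```text
time_s: 5.08
tool_pos: [0.4866, -0.34, 0.0041]
tool_rot: [0.257, 3.13, -0.001]
ft_force: [0.2, 0.3, 0.4]
gripper_width: 1.002
t 5.08 tcp [ 0.4866 -0.34    0.0041] jaw deg 80.63 tilt [ 0.001  -0.0007] grip 1.002 F [0.2 0.3 0.4] q6 -0.45
delta tool cm [0.03 0.1  0.01]
(np.float64(233.1556746132727), np.float64(339.5247996322749))
```

View pics/s2z.png

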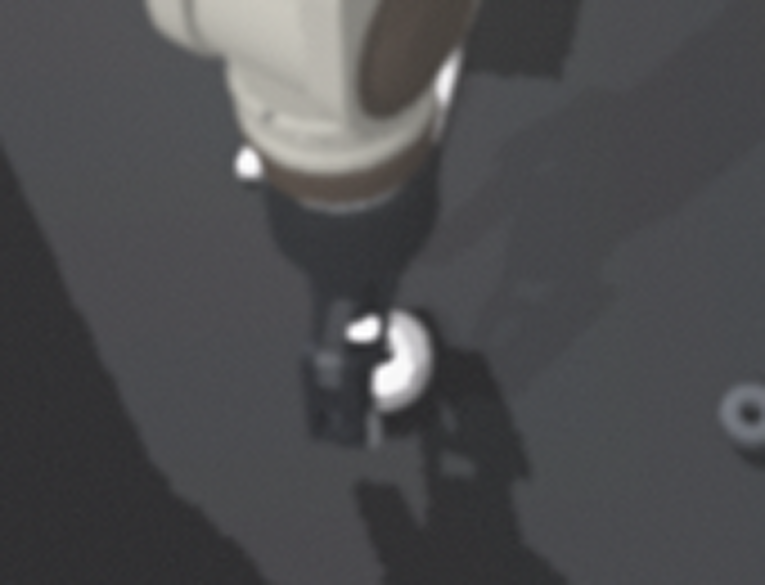

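```bash
python3 -c "
from h import *
f=dict(np.load('side0.npz'))
p=np.array([.4866,-.34,0])
for d in (.043,.057):
  for w in(-.011,.011):
    for z in(.017,.035): print(d,w,z,np.round(proj(f,p-d*np.array([.163,.987,0])+w*np.array([.987,-.163,0])+[0,0,z]),1))
"
```

```text
0.043 -0.011 0.017 [224.  354.4]
0.043 -0.011 0.035 [223.2 350.1]
0.043 0.011 0.017 [234.4 355.4]
0.043 0.011 0.035 [233.8 351.1]
0.057 -0.011 0.017 [222.7 360.7]
0.057 -0.011 0.035 [221.9 356.5]
0.057 0.011 0.017 [233.2 361.7]
0.057 0.011 0.035 [232.6 357.5]
```

```bash
python3 -m creep '[[[0,0,0],0,-1],[[0,0,0],0,-1],[[0,0,0],0,-1],[[0,0,0],0,-1],[[0,0,0],0,-1],[[0,0,0],0,-1],[[0,0,0],0,-1],[[0,0,0],0,-1]]' 30; python3 d.py
```

```text
time_s: 6.12
tool_pos: [0.4863, -0.3399, 0.0038]
tool_rot: [0.257, 3.131, -0.001]
ft_force: [-2.7, 0.4, 5.4]
gripper_width: 0.52
t 6.12 tcp [ 0.4863 -0.3399  0.0038] jaw deg 80.62 tilt [ 0.0005 -0.0004] grip 0.52 F [-2.7  0.4  5.4] q6 -0.45
```

```bash
python3 -m creep '[[[0,0,-1],0,-1],[[0,0,-3],0,-1],[[0,0,-3],0,-1],[[0,0,-3],0,-1],[[0,0,-3],0,-1],[[0,0,-2],0,-1],[[0,0,0],0,-1],[[0,0,0],0,-1]]'; python3 d.py .5153 -.0469 .15; python3 -c "
from h import *
f=grab('side','s3.png');save(f,'s3.npz')
print(proj(f,r.sense()['tool_pos']))
cv2.imwrite('pics/s3z.png',cv2.resize(f['color'][180:330,150:330,::-1],None,fx=4,fy=4,interpolation=cv2.INTER_CUBIC))"
```

```text
time_s: 7.12
tool_pos: [0.4859, -0.3396, 0.1523]
tool_rot: [-0.257, -3.13, -0.001]
ft_force: [0.2, 1.1, -0.8]
gripper_width: 0.522
t 7.12 tcp [ 0.4859 -0.3396  0.1523] jaw deg 80.62 tilt [-0.001   0.0006] grip 0.522 F [ 0.2  1.1 -0.8] q6 -0.45
delta tool cm [ 1.87 29.36  0.25]
(np.float64(227.31370557041816), np.float64(299.74010406086506))
```

View pics/s3z.png

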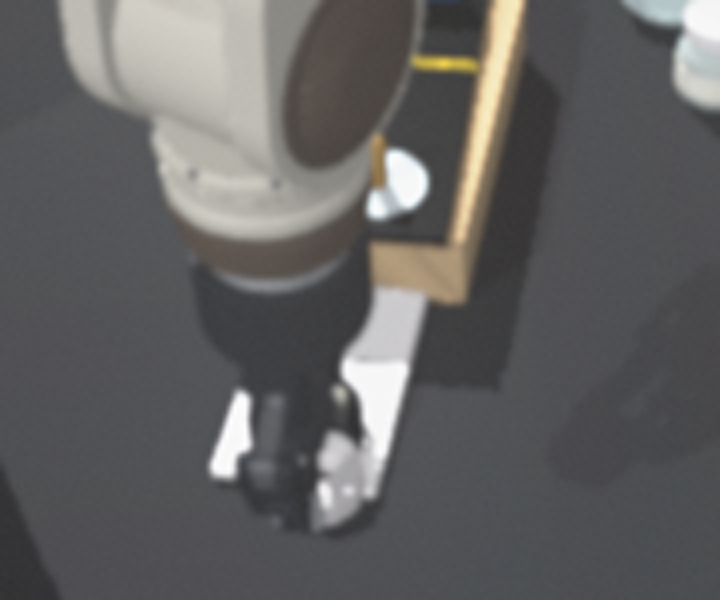

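Run:
```python
from meas import *
T=dict(np.load('top0.npz'));S=dict(np.load('side0.npz'));f=dict(np.load('s3.npz'))
print('post top T',onz(T,297.0,241.9,.108))
# disc side: white+post region fill
print('disc S',ring(S,(230,212,262,242),lambda c:c.min(-1)>105,.07))
# brass in S
c=S['color'][205:228,236:252].astype(int);m=(c[...,0]-c[...,2]>40);ys,xs=np.nonzero(m)
for y in np.unique(ys): print(y+205,(xs[ys==y].mean()+236).round(2),(ys==y).sum(),end='; ')
print('\npost S base, top',onz(S,244.2,226.5,.07),onz(S,243.8,213.0,.11))
t=r.sense()['tool_pos']
a=np.linspace(0,2*np.pi,90)
for dx in(-.004,0,.004):
    q=np.array([proj(f,[t[0]+dx+.023*np.cos(k),t[1]+.023*np.sin(k),t[2]-.004+z]) for k in a for z in(0,.016)])
    print(dx,q.max(0),q.min(0))
# lamp outline etc. crop of ring
cv2.imwrite('pics/s3y.png',cv2.resize(f['color'][270:320,205:255,::-1],None,fx=12,fy=12,interpolation=cv2.INTER_NEAREST))
```

```text
post top T [ 0.51305678 -0.04618359  0.108     ]
disc S ((np.float64(244.95136778115503), np.float64(225.64133738601825)), 329, array([ 0.51884581, -0.05199821,  0.07      ]))
213 243.5 2; 214 243.5 4; 215 243.5 4; 216 243.0 5; 217 243.5 4; 218 243.5 4; 219 244.0 3; 220 244.0 3; 221 243.5 4; 222 244.0 3; 223 244.0 3; 224 244.0 3; 225 244.0 3; 226 243.5 2; 
post S base, top [ 0.51685516 -0.0550774   0.07      ] [ 0.51795734 -0.04653504  0.11      ]
-0.004 [237.26886224 311.20221679] [212.64444549 286.43995517]
0 [239.3265853  311.08239881] [214.74499018 286.32991028]
0.004 [241.38324683 310.96243083] [216.84458303 286.21977073]
```

View pics/s3y.png

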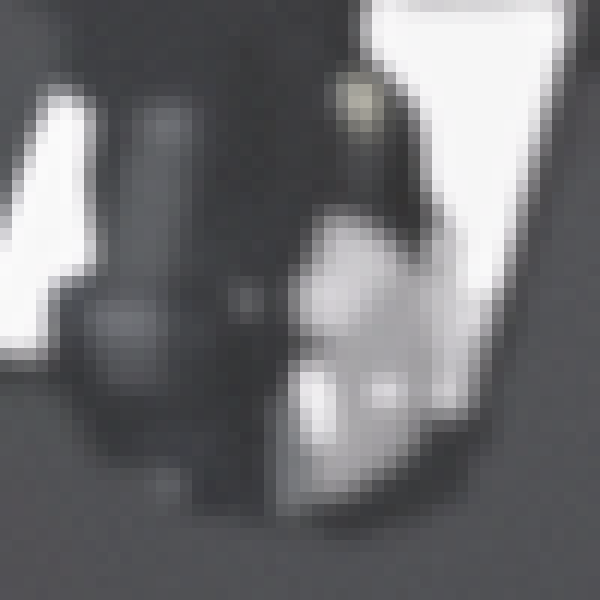

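```bash
python3 -m creep '[[[0.2,3.2,0],0,-1],[[0.2,3.2,0],0,-1],[[0.2,3.2,0],0,-1],[[0.2,3.2,0],0,-1],[[0.2,3.2,0],0,-1],[[0.2,3.2,0],0,-1],[[0.2,3.2,0],0,-1],[[0.2,3.2,0],0,-1],[[0.27,3.7,0],0,-1],[[0,0,0.9],0,-1],[[0,0,0.9],0,-1],[[0,0,0],0,-1],[[0,0,0],0,-1]]'; python3 d.py .5155 -.0475 .13; python3 -c "
from h import *
f=grab('side','s4.png');save(f,'s4.npz')
print(proj(f,r.sense()['tool_pos']))
cv2.imwrite('pics/s4z.png',cv2.resize(f['color'][170:270,190:310,::-1],None,fx=6,fy=6,interpolation=cv2.INTER_CUBIC))"
```

```text
time_s: 8.8
tool_pos: [0.5153, -0.0484, 0.1352]
tool_rot: [-0.258, -3.131, 0.0]
ft_force: [-0.5, -0.1, 0.5]
gripper_width: 0.523
t 8.8 tcp [ 0.5153 -0.0484  0.1352] jaw deg 80.56 tilt [-0.0003 -0.    ] grip 0.523 F [-0.5 -0.1  0.5] q6 0.07
delta tool cm [-0.    0.09  0.52]
(np.float64(242.30122302005105), np.float64(206.0579752903788))
```

View pics/s4z.png

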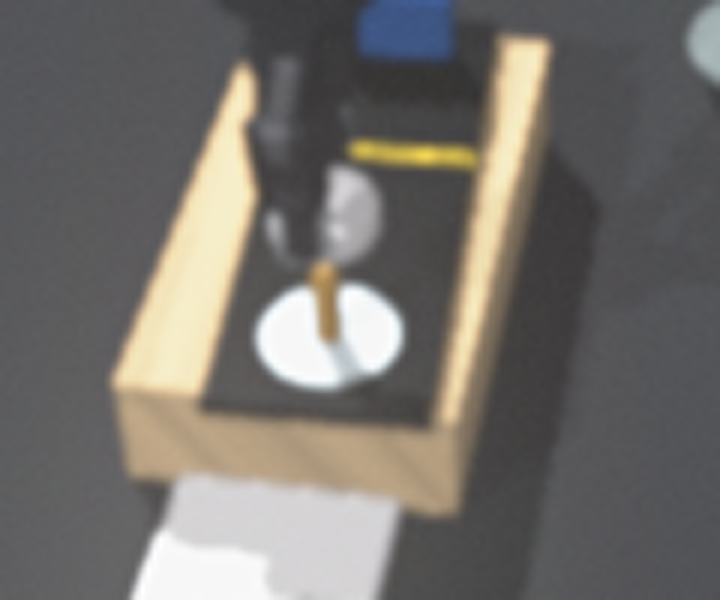

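Run:
```python
from meas import *
f=dict(np.load('s4.npz'))
t=r.sense()['tool_pos']
a=np.linspace(0,2*np.pi,90)
for dx,dy in((0,0),(.003,0),(.003,-.003)):
    q=np.array([proj(f,[t[0]+dx+.023*np.cos(k),t[1]+dy+.023*np.sin(k),t[2]-.004+z]) for k in a for z in(0,.016)])
    print(dx,dy,q.max(0),q.min(0), (q.max(0)+q.min(0))/2)
for x,y in((.5153,-.0469),(.518,-.050)):
    print('post',[np.round(proj(f,[x,y,z]),1) for z in(.07,.11,.139)])
cv2.imwrite('pics/s4y.png',cv2.resize(f['color'][190:240,225:265,::-1],None,fx=14,fy=12,interpolation=cv2.INTER_NEAREST))
```

```text
0 0 [251.51845561 213.42236933] [232.78907122 196.50968675] [242.15376342 204.96602804]
0.003 0 [252.70779231 213.36847222] [233.9978276  196.45984227] [243.35280995 204.91415724]
0.003 -0.003 [252.73700143 214.18820999] [233.98493472 197.2225935 ] [243.36096808 205.70540175]
post [array([243.6, 224.3]), array([242.8, 213.1]), array([242.1, 204.6])]
post [array([244.6, 225.1]), array([243.8, 213.9]), array([243.2, 205.4])]
```

View pics/s4y.png

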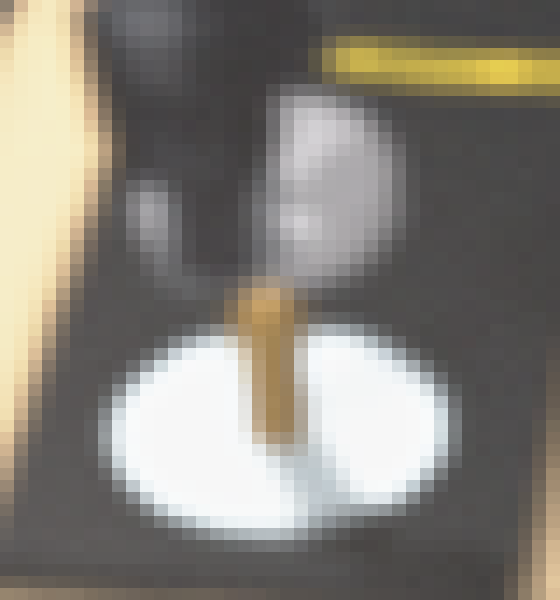

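The ring is at about (243.5,205.6) px in the side view, and the post axis at that height agrees to within 2 mm. Next I lower it.

```bash
python3 -m creep '[[[0,0,0.7],0,-1],[[0,0,0.7],0,-1],[[0,0,0.5],0,-1],[[0,0,0.5],0,-1],[[0,0,0.5],0,-1],[[0,0,0.5],0,-1]]'; python3 d.py .5155 -.0485 .074
```

```text
time_s: 9.6
tool_pos: [0.5155, -0.0476, 0.101]
tool_rot: [0.257, 3.131, 0.0]
ft_force: [0.3, -0.3, -0.6]
gripper_width: 0.524
t 9.6 tcp [ 0.5155 -0.0476  0.101 ] jaw deg 80.63 tilt [0. 0.] grip 0.524 F [ 0.3 -0.3 -0.6] q6 0.07
delta tool cm [-0.02 -0.09  2.7 ]
```

No contact yet: the ring bottom is at about 97 mm, already 13 mm down the post.

```bash
python3 -m creep '[[[0,0,0.5],0,-1],[[0,0,0.5],0,-1],[[0,0,0.5],0,-1],[[0,0,0.5],0,-1],[[0,0,0.3],0,-1],[[0,0,0.2],0,-1],[[0,0,0.1],0,-1],[[0,0,0],0,-1]]'; python3 d.py .5155 -.0485 .074
```

```text
time_s: 10.6
tool_pos: [0.5155, -0.0476, 0.0753]
tool_rot: [0.257, 3.131, 0.0]
ft_force: [0.2, 0.4, -1.1]
gripper_width: 0.519
t 10.6 tcp [ 0.5155 -0.0476  0.0753] jaw deg 80.62 tilt [ 0.0001 -0.    ] grip 0.519 F [ 0.2  0.4 -1.1] q6 0.07
delta tool cm [-0.02 -0.08  0.13]
```

```bash
python3 -m creep '[[[0,0,0.1],0,-1],[[0,0,0.05],0,-1],[[0,0,0],0,-1]]'; python3 d.py; python3 -m creep '[[[0,0,0],0,0.4],[[0,0,0],0,0.7],[[0,0,0],0,1],[[0,0,0],0,1],[[0,0,0],0,1],[[0,0,0],0,1],[[0,0,-2],0,1],[[0,0,-3],0,1],[[0,0,-3],0,1],[[0,0,-3],0,1],[[0,0,-1],0,1]]'; python3 d.py .505 .387 .18;  python3 -c "
from h import *
f=grab('side','s5.png');save(f,'s5.npz')
cv2.imwrite('pics/s5z.png',cv2.resize(f['color'][170:270,190:310,::-1],None,fx=6,fy=6,interpolation=cv2.INTER_CUBIC))"
```

```text
time_s: 10.98
tool_pos: [0.5155, -0.0476, 0.0739]
tool_rot: [0.257, 3.131, -0.0]
ft_force: [-0.2, -0.0, 0.6]
gripper_width: 0.519
t 10.97 tcp [ 0.5155 -0.0476  0.0739] jaw deg 80.63 tilt [ 0.0001 -0.    ] grip 0.519 F [-0.2 -0.   0.6] q6 0.07
time_s: 12.35
tool_pos: [0.5161, -0.0477, 0.1955]
tool_rot: [0.256, 3.129, -0.0]
ft_force: [0.9, 0.5, 0.1]
gripper_width: 0.997
t 12.35 tcp [ 0.5161 -0.0477  0.1955] jaw deg 80.63 tilt [ 0.0025 -0.0003] grip 0.997 F [0.9 0.5 0.1] q6 0.07
delta tool cm [ 8.18 42.71  1.54]
```

View pics/s5z.png

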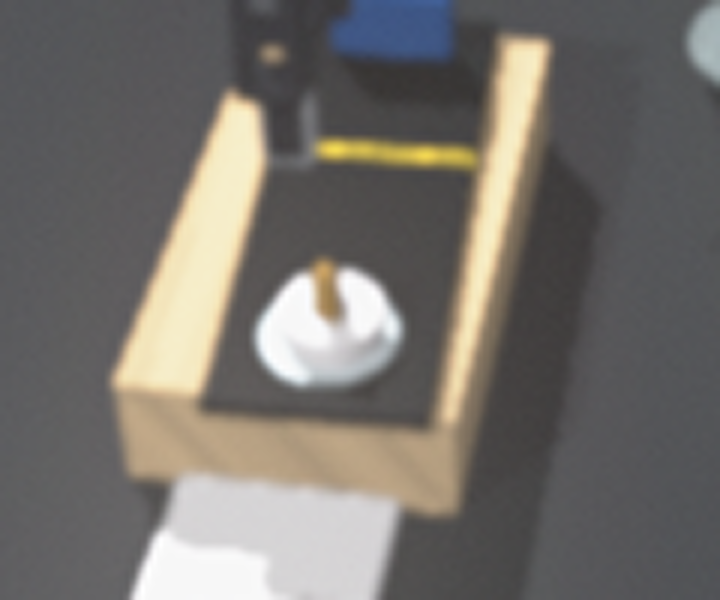

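The white ring is down around the post at about (245,223) px, flat inside the pale disc. Now the orange ring.

```bash
python3 -m creep '[[[0.63,3.3,0],0,1],[[0.63,3.3,0],0,1],[[0.63,3.3,0],0,1],[[0.63,3.3,0],0,1],[[0.63,3.3,0],0,1],[[0.63,3.3,0],0,1],[[0.63,3.3,0],0,1],[[0.63,3.3,0],0,1],[[0.63,3.3,0],0,1],[[0.63,3.3,0],0,1],[[0.63,3.3,0],0,1],[[0.63,3.3,0],0,1],[[0.63,3.3,0],0,1],[[0,0,2],0,1],[[0,0,2],0,1],[[0,0,0],0,1]]'; python3 d.py .505 .3885 .004;  python3 -c "
from meas import *
f=grab('top','t6.png')
print(ring(f,(168,237,187,256),lambda c:(c[...,0]>130)&(c[...,0]-c[...,2]>90),.008))"
```

```text
time_s: 14.4
tool_pos: [0.5035, 0.3883, 0.1507]
tool_rot: [-0.256, -3.128, 0.005]
ft_force: [-0.1, -0.1, 0.3]
gripper_width: 0.999
t 14.4 tcp [0.5035 0.3883 0.1507] jaw deg 80.64 tilt [-0.0037 -0.0029] grip 0.999 F [-0.1 -0.1  0.3] q6 0.82
delta tool cm [-0.19  0.09 14.67]
((np.float64(177.09677419354838), np.float64(243.67741935483872)), 31, array([0.51469631, 0.38709691, 0.008     ]))
```

```bash
python3 -m creep '[[[-0.1,0,3],0,1],[[0,0,3],0,1],[[0,0,3],0,1],[[0,0,2],0,1],[[0,0,0],0,1],[[0,0,0],0,1]]'; python3 d.py .505 .3885 .004;python3 -c "
from meas import *
f=grab('side','s7.png')
print(ring(f,(230,142,252,164),lambda c:(c[...,0]>130)&(c[...,0]-c[...,2]>90),.008))
cv2.imwrite('pics/s7z.png',cv2.resize(f['color'][110:185,190:290,::-1],None,fx=7,fy=7,interpolation=cv2.INTER_CUBIC))"
```

```text
time_s: 15.2
tool_pos: [0.5061, 0.3892, 0.0453]
tool_rot: [0.257, 3.13, 0.002]
ft_force: [0.8, 0.7, 1.1]
gripper_width: 0.996
t 15.2 tcp [0.5061 0.3892 0.0453] jaw deg 80.62 tilt [0.0014 0.0011] grip 0.996 F [0.8 0.7 1.1] q6 0.82
delta tool cm [ 0.1  -0.09  4.13]
((np.float64(241.64), np.float64(151.8)), 75, array([0.50830764, 0.38713661, 0.008     ]))
```

View pics/s7z.png

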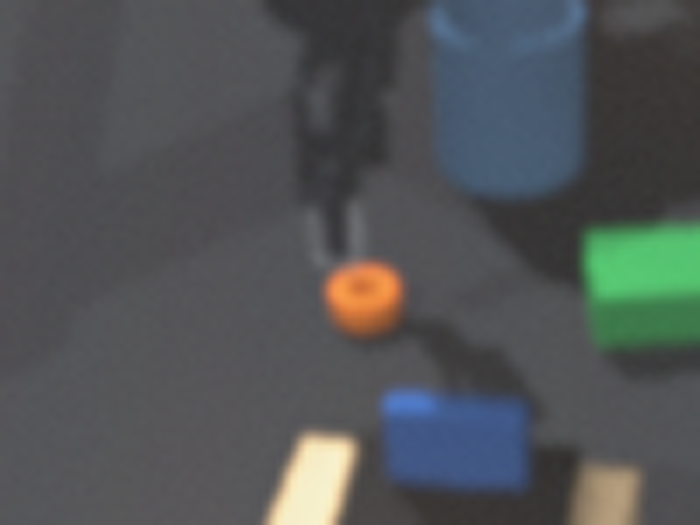

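```bash
python3 -m creep '[[[0.1,0,2],0,1],[[0,0,1.5],0,1],[[0,0,0.6],0,1],[[0,0,0],0,1],[[0,0,0],0,-1],[[0,0,0],0,-1],[[0,0,0],0,-1],[[0,0,0],0,-1],[[0,0,0],0,-1],[[0,0,0],0,-1],[[0,0,0],0,-1],[[0,0,0],0,-1],[[0,0,0],0,-1]]' 30; python3 d.py; python3 -m creep '[[[0,0,-1],0,-1],[[0,0,-3],0,-1],[[0,0,-3],0,-1],[[0,0,-3],0,-1],[[0,0,-3],0,-1],[[0,0,-2.5],0,-1],[[0,0,0],0,-1]]'; python3 d.py .5155 -.0478 .155
```

```text
time_s: 16.88
tool_pos: [0.5048, 0.3892, 0.0035]
tool_rot: [0.257, 3.13, 0.001]
ft_force: [-0.4, -0.6, 5.1]
gripper_width: 0.395
t 16.88 tcp [0.5048 0.3892 0.0035] jaw deg 80.62 tilt [0.0008 0.0006] grip 0.395 F [-0.4 -0.6  5.1] q6 0.82
time_s: 17.75
tool_pos: [0.5053, 0.3895, 0.1603]
tool_rot: [0.256, 3.128, 0.004]
ft_force: [0.1, 0.5, -1.2]
gripper_width: 0.394
t 17.75 tcp [0.5053 0.3895 0.1603] jaw deg 80.63 tilt [0.003  0.0023] grip 0.394 F [ 0.1  0.5 -1.2] q6 0.82
delta tool cm [ -8.13 -42.98   0.43]
```

```bash
python3 -m creep '[[[-0.62,-3.3,0],0,-1],[[-0.62,-3.3,0],0,-1],[[-0.62,-3.3,0],0,-1],[[-0.62,-3.3,0],0,-1],[[-0.62,-3.3,0],0,-1],[[-0.62,-3.3,0],0,-1],[[-0.62,-3.3,0],0,-1],[[-0.62,-3.3,0],0,-1],[[-0.62,-3.3,0],0,-1],[[-0.62,-3.3,0],0,-1],[[-0.62,-3.3,0],0,-1],[[-0.62,-3.3,0],0,-1],[[-0.62,-3.3,0],0,-1],[[0,0,1],0,-1],[[0,0,1],0,-1],[[0,0,0],0,-1],[[0,0,0],0,-1]]'; python3 d.py .5155 -.0478 .135; python3 -c "
from h import *
f=grab('side','s8.png');save(f,'s8.npz')
cv2.imwrite('pics/s8y.png',cv2.resize(f['color'][190:240,225:265,::-1],None,fx=14,fy=12,interpolation=cv2.INTER_NEAREST))
t=r.sense()['tool_pos']
a=np.linspace(0,2*np.pi,90)
for dx,dy in((0,0),(.003,-.003)):
    q=np.array([proj(f,[t[0]+dx+.0175*np.cos(k),t[1]+dy+.0175*np.sin(k),t[2]-.004+z]) for k in a for z in(0,.016)])
    print(dx,dy,q.max(0),q.min(0), (q.max(0)+q.min(0))/2)
"
```

```text
time_s: 19.88
tool_pos: [0.5141, -0.0467, 0.1377]
tool_rot: [-0.255, -3.131, -0.0]
ft_force: [-0.2, 0.5, -0.0]
gripper_width: 0.396
t 19.88 tcp [ 0.5141 -0.0467  0.1377] jaw deg 80.69 tilt [-0.0002  0.0001] grip 0.396 F [-0.2  0.5 -0. ] q6 0.07
delta tool cm [-0.15 -0.09  0.27]
0 0 [248.80479143 210.80117897] [234.45518531 196.79718936] [241.62998837 203.79918416]
0.003 -0.003 [250.01888566 211.55885629] [235.65487521 197.51410928] [242.83688044 204.53648279]
```

View pics/s8y.png

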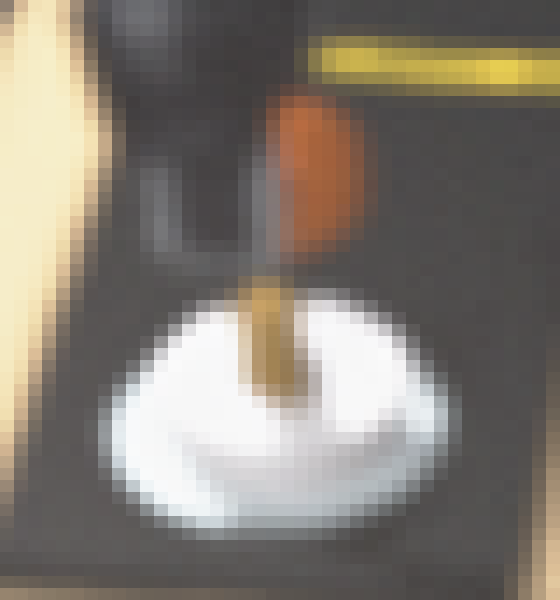

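```bash
python3 -m creep '[[[-0.07,-0.1,0.5],0,-1],[[0,0,0.7],0,-1],[[0,0,0.6],0,-1],[[0,0,0.6],0,-1],[[0,0,0.6],0,-1],[[0,0,0.5],0,-1],[[0,0,0],0,-1]]'; python3 d.py .5155 -.0478 .0897
```

```text
time_s: 20.8
tool_pos: [0.5145, -0.0485, 0.1023]
tool_rot: [-0.257, -3.13, -0.0]
ft_force: [-0.5, -0.9, -0.8]
gripper_width: 0.403
t 20.8 tcp [ 0.5145 -0.0485  0.1023] jaw deg 80.62 tilt [-0.0006  0.0001] grip 0.403 F [-0.5 -0.9 -0.8] q6 0.07
delta tool cm [-0.09  0.09  1.26]
```

```bash
python3 -m creep '[[[0,0,0.5],0,-1],[[0,0,0.4],0,-1],[[0,0,0.3],0,-1],[[0,0,0.1],0,-1],[[0,0,0],0,-1]]'; python3 d.py .5155 -.0478 .0897
```

```text
time_s: 21.42
tool_pos: [0.5147, -0.0485, 0.0898]
tool_rot: [0.257, 3.131, -0.0]
ft_force: [0.6, -0.6, -0.9]
gripper_width: 0.398
t 21.43 tcp [ 0.5147 -0.0485  0.0898] jaw deg 80.62 tilt [ 0. -0.] grip 0.398 F [ 0.6 -0.6 -0.9] q6 0.07
delta tool cm [-0.07  0.09  0.01]
```

```bash
python3 -m creep '[[[0,0,0.05],0,-1],[[0,0,0],0,0.2],[[0,0,0],0,0.6],[[0,0,0],0,1],[[0,0,0],0,1],[[0,0,0],0,1],[[0,0,0],0,1],[[0,0,-2],0,1],[[0,0,-3],0,1],[[0,0,-3],0,1],[[0,0,-2],0,1],[[4,0,-1],0,1],[[4,0,0],0,1],[[4,0,0],0,1],[[0,0,0],0,1]]'; python3 d.py;  python3 -c "
from h import *
f=grab('side','s9.png');save(f,'s9.npz')
cv2.imwrite('pics/s9z.png',cv2.resize(f['color'][150:270,190:310,::-1],None,fx=5,fy=5,interpolation=cv2.INTER_CUBIC))
g=grab('top','t9.png');save(g,'t9.npz')
cv2.imwrite('pics/t9z.png',cv2.resize(g['color'][200:280,215:365,::-1],None,fx=5,fy=5,interpolation=cv2.INTER_CUBIC))"
```

```text
time_s: 23.3
tool_pos: [0.3948, -0.0287, 0.2001]
tool_rot: [0.256, 3.129, 0.0]
ft_force: [1.5, -0.2, 0.7]
gripper_width: 1.002
t 23.3 tcp [ 0.3948 -0.0287  0.2001] jaw deg 80.64 tilt [ 0.0016 -0.0001] grip 1.002 F [ 1.5 -0.2  0.7] q6 0.09
```

View pics/s9z.png

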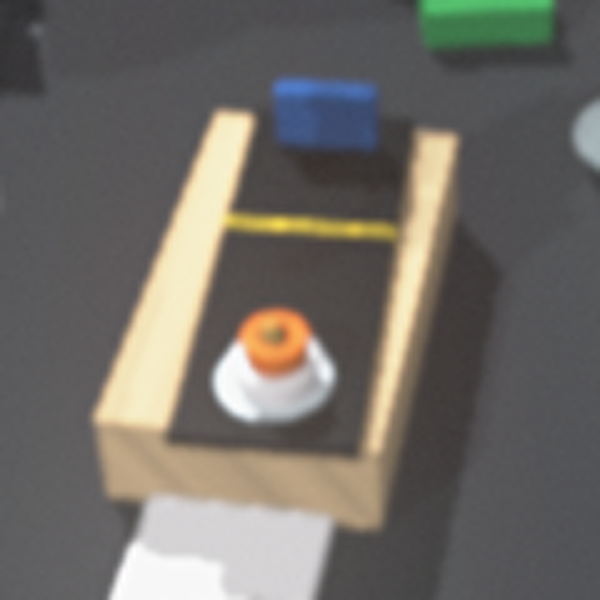

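View pics/t9z.png

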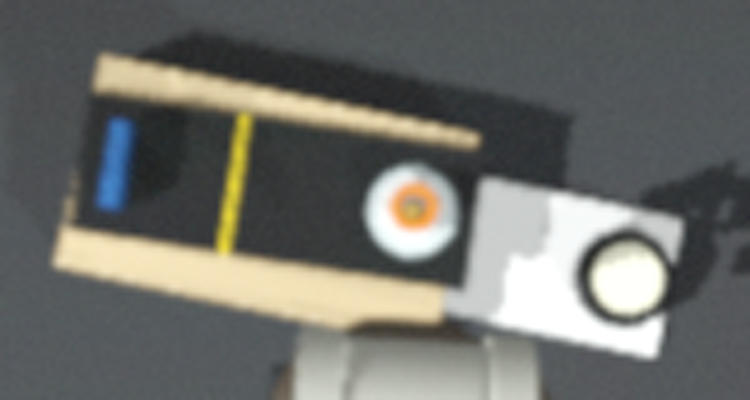

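```bash
cat > plate.py <<'E'
from riser import *
def mark(f,box):
    x0,y0,x1,y1=box
    c=f['color'][y0:y1,x0:x1].astype(float)
    w=((c[...,0]+c[...,1])/2-c[...,2]-30).clip(0,None)
    yy,xx=np.mgrid[y0:y1,x0:x1];pts=[]
    for i in range(w.shape[0]):
        if w[i].max()>50: pts.append(((w[i]*xx[i]).sum()/w[i].sum(),y0+i))
    P=np.array([onz(f,u,v,.07)[:2] for u,v in pts])
    k=np.polyfit(P[:,0],P[:,1],1)  # y=f(x)
    ends=(P[0],P[-1])
    return np.degrees(np.arctan(-k[0])),(P[0]+P[-1])/2,np.hypot(*(P[0]-P[-1])),k
if __name__=='__main__':
    for n in('top0.npz','t9.npz'):
        f=dict(np.load(n))
        print(n,'mark yaw/center/len',mark(f,(253,220,270,253)))
        h=ring(f,(230,218,248,246),lambda c:(c[...,2]-c[...,0]>45),.11);print('handle',h)
        x0,y0,x1,y1=230,218,248,246
        m=np.zeros(f['color'].shape[:2],np.uint8);c=f['color'].astype(int);m[y0:y1,x0:x1]=(c[...,2]-c[...,0]>45)[y0:y1,x0:x1]
        ys,xs=np.nonzero(m);P=np.array([onz(f,u,v,.11)[:2] for u,v in zip(xs,ys)]);d=np.linalg.svd(P-P.mean(0))[2][0];print('handle axis deg',np.degrees(np.arctan(-d[1]/d[0])))
        d=ring(f,(284,229,308,256),lambda c:(c.max(-1)>105),.07)
        print('disc',d,'plate yaw',np.degrees(np.arctan2(*(h[2]-d[2])[:2])))
    S=dict(np.load('s9.npz'))
    print('cell S', ring(S,(232,208,258,228),lambda c:(c[...,0]>130)&(c[...,0]-c[...,2]>90),.102))
    a=np.linspace(0,6.28,90)
    for zb in(.086,.096): 
        q=np.array([proj(S,[.5178+.0175*np.cos(k),-.0515+.0175*np.sin(k),zb+z]) for k in a for z in(0,.016)]);print(zb,q.min(0),q.max(0))
E
python3 plate.py
```

```text
top0.npz mark yaw/center/len (np.float64(10.353301471284414), array([0.53646324, 0.07569725]), np.float64(0.09965379825507681), array([-0.18269197,  0.17372986]))
handle ((np.float64(237.69230769230768), np.float64(232.34188034188034)), 117, array([0.54800626, 0.15421197, 0.11      ]))
handle axis deg 8.110532008308448
disc ((np.float64(296.8322147651007), np.float64(241.54026845637583)), 298, array([ 0.5154318, -0.0467893,  0.07     ])) plate yaw 9.205378390865274
t9.npz mark yaw/center/len (np.float64(9.983404737917486), array([0.53474596, 0.07777806]), np.float64(0.09539874307175641), array([-0.17602835,  0.17028009]))
handle ((np.float64(237.6727272727273), np.float64(232.53636363636363)), 110, array([0.54734742, 0.15428159, 0.11      ]))
handle axis deg 9.085387291838597
disc ((np.float64(296.89527027027026), np.float64(241.9560810810811)), 296, array([ 0.51398908, -0.04698317,  0.07      ])) plate yaw 9.410854139353024
cell S ((np.float64(244.44202898550725), np.float64(217.52898550724638)), 138, array([ 0.51911485, -0.05505265,  0.102     ]))
0.086 [237.07738017 212.00490594] [250.99386255 225.84188102]
0.096 [236.82849813 209.1456942 ] [250.83915166 223.03117924]
```

Both rings are stacked and home: the orange one spans rows 211–225 in the side view, against 212–226 expected. Next I go to the handle.

```bash
python3 d.py .5475 .155 .17
```

```text
t 23.4 tcp [ 0.3966 -0.029   0.1996] jaw deg 80.63 tilt [ 0.0015 -0.0001] grip 0.996 F [ 0.8  0.1 -0.7] q6 0.09
delta tool cm [-11.89  20.61   2.98]
```

```bash
python3 -m creep '[[[-1.7,2.9,0],0,1],[[-1.7,2.9,0],0,1],[[-1.7,2.9,0],0,1],[[-1.7,2.9,0],0,1],[[-1.7,2.9,0],0,1],[[-1.7,2.9,0],0,1],[[-1.7,3.2,0],0,1],[[0,0,1.5],0,1],[[0,0,1.5],0,1],[[0,0,0],0,1],[[0,0,0],0,1]]'; python3 d.py .5475 .155 .077
```

```text
time_s: 24.78
tool_pos: [0.5471, 0.1543, 0.1697]
tool_rot: [0.258, 3.131, 0.0]
ft_force: [0.0, 0.1, -0.2]
gripper_width: 1.002
t 24.77 tcp [0.5471 0.1543 0.1697] jaw deg 80.58 tilt [0.0005 0.0001] grip 1.002 F [ 0.   0.1 -0.2] q6 0.44
delta tool cm [-0.02  0.07  9.27]
```

```bash
python3 -m creep '[[[0,0.05,2.5],0,1],[[0,0,2.5],0,1],[[0,0,2],0,1],[[0,0,1.5],0,1],[[0,0,0.7],0,1],[[0,0,0],0,1],[[0,0,0],0,0.2],[[0,0,0],0,-0.2]]' 60;python3 d.py;  python3 -m creep '[[[0,0,0],0,-0.4],[[0,0,0],0,-0.5],[[0,0,0],0,-1],[[0,0,0],0,-1],[[0,0,0],0,-1],[[0,0,0],0,-1],[[0,0,0],0,-1],[[0,0,0],0,-1]]' 60; python3 d.py;python3 -c "
from h import *
f=grab('side','s10.png');save(f,'s10.npz')
cv2.imwrite('pics/s10z.png',cv2.resize(f['color'][130:270,180:320,::-1],None,fx=4,fy=4,interpolation=cv2.INTER_CUBIC))
g=grab('top','t10.png');save(g,'t10.npz')
cv2.imwrite('pics/t10z.png',cv2.resize(g['color'][200:280,215:365,::-1],None,fx=5,fy=5,interpolation=cv2.INTER_CUBIC))"
```

```text
time_s: 25.78
tool_pos: [0.5477, 0.1555, 0.078]
tool_rot: [0.257, 3.13, 0.001]
ft_force: [-0.7, -0.1, 0.2]
gripper_width: 0.601
t 25.77 tcp [0.5477 0.1555 0.078 ] jaw deg 80.62 tilt [0.001  0.0003] grip 0.601 F [-0.7 -0.1  0.2] q6 0.44
time_s: 26.78
tool_pos: [0.5474, 0.1551, 0.0775]
tool_rot: [0.257, 3.131, -0.001]
ft_force: [-1.6, -3.8, 5.0]
gripper_width: 0.156
t 26.77 tcp [0.5474 0.1551 0.0775] jaw deg 80.61 tilt [ 0.0002 -0.0004] grip 0.156 F [-1.6 -3.8  5. ] q6 0.44
```

View pics/s10z.png

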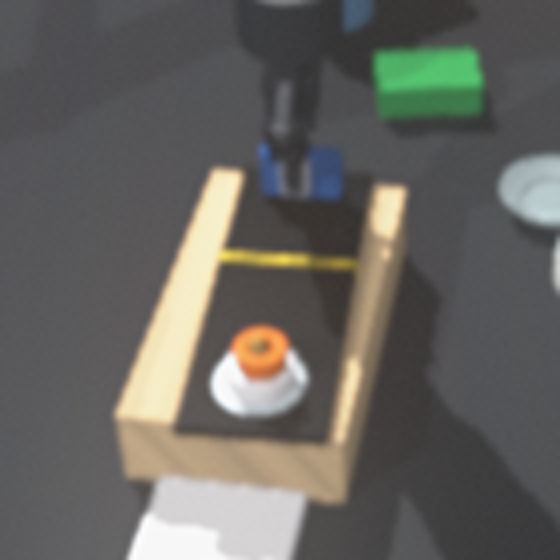

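View pics/t10z.png

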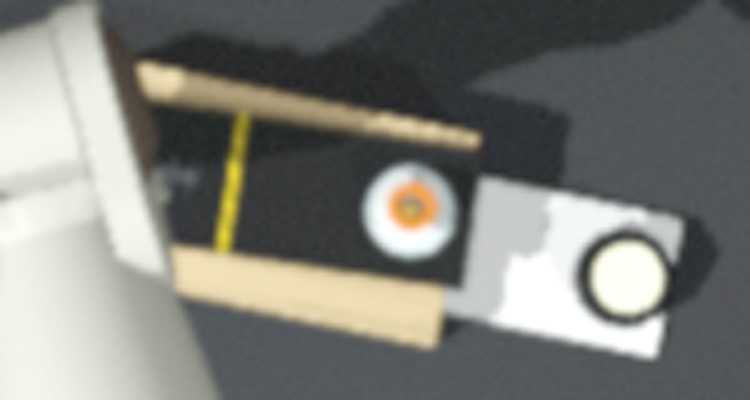

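```bash
python3 -m creep '[[[0,0,0.05],0,-1],[[0.02,-0.3,0],0.1,-1],[[0.04,-0.6,0],0.2,-1],[[0.05,-0.8,0],0.3,-1],[[0.05,-0.8,0],0.3,-1],[[0.05,-0.8,0],0.3,-1],[[0.04,-0.6,0],0.2,-1],[[0.02,-0.3,0],0.1,-1],[[0,0,0],0,-1],[[0,0,0],0,-1]]'; python3 d.py .5096 -.002 .0775
```

```text
time_s: 28.12
tool_pos: [0.5382, 0.1155, 0.0776]
tool_rot: [0.296, 3.126, 0.004]
ft_force: [1.0, 4.3, 5.1]
gripper_width: 0.153
t 28.12 tcp [0.5382 0.1155 0.0776] jaw deg 79.18 tilt [0.0022 0.0021] grip 0.153 F [1.  4.3 5.1] q6 0.4
delta tool cm [  0.61 -12.08  -0.02]
```

```bash
python3 -m creep '[[[0.02,-0.4,0],0.1,-1],[[0.04,-0.7,0],0.15,-1],[[0.05,-0.9,0],0.15,-1],[[0.05,-0.9,0],0.15,-1],[[0.05,-0.9,0],0.15,-1],[[0.05,-0.9,0],0.15,-1],[[0.05,-0.9,0],0.15,-1],[[0.05,-0.9,0],0.15,-1],[[0.04,-0.8,0],0.15,-1],[[0.04,-0.8,0],0.15,-1],[[0.03,-0.7,0],0.1,-1],[[0.02,-0.5,0],0.1,-1],[[0,-0.4,0],0,-1],[[0,0,0],0,-1],[[0,0,0],0,-1]]'; python3 d.py .5096 -.002 .0775;python3 -c "
from h import *
f=grab('side','s11.png');save(f,'s11.npz')
cv2.imwrite('pics/s11z.png',cv2.resize(f['color'][160:300,180:320,::-1],None,fx=4,fy=4,interpolation=cv2.INTER_CUBIC))
g=grab('top','t11.png');save(g,'t11.npz')
cv2.imwrite('pics/t11z.png',cv2.resize(g['color'][200:280,215:365,::-1],None,fx=5,fy=5,interpolation=cv2.INTER_CUBIC))"
```

```text
time_s: 30.0
tool_pos: [0.5139, 0.0215, 0.0776]
tool_rot: [0.341, 3.121, 0.004]
ft_force: [1.6, 3.7, 5.3]
gripper_width: 0.153
t 30.0 tcp [0.5139 0.0215 0.0776] jaw deg 77.53 tilt [0.0024 0.0021] grip 0.153 F [1.6 3.7 5.3] q6 0.26
delta tool cm [-0.09 -2.39  0.  ]
```

View pics/s11z.png

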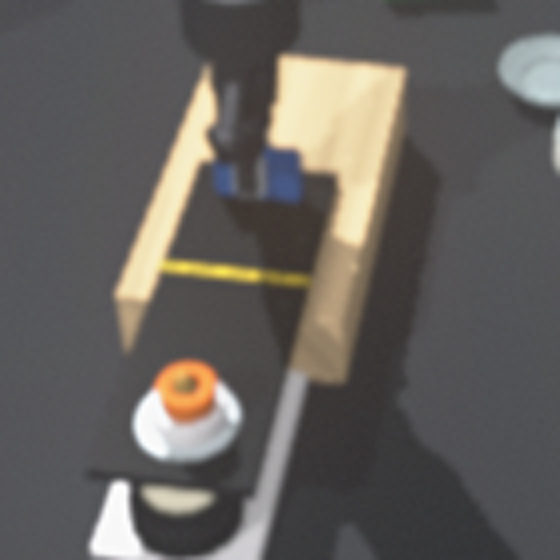

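View pics/t11z.png

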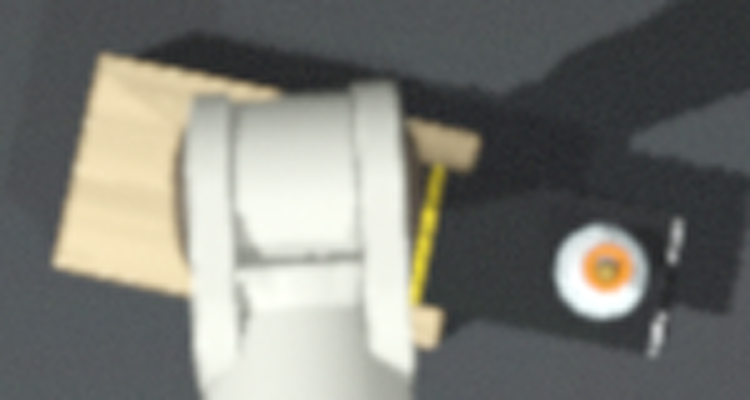

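```bash
cat > crop.py <<'E'
import sys
from h import *
t,s=dict(np.load(sys.argv[1])),dict(np.load(sys.argv[2]))
a=cv2.resize(t['color'][222:276,292:316,::-1],None,fx=11,fy=11,interpolation=cv2.INTER_NEAREST)
b=cv2.resize(s['color'][220:265,205:272,::-1],None,fx=11,fy=11,interpolation=cv2.INTER_NEAREST)
cv2.imwrite('pics/'+sys.argv[3]+'t.png',a);cv2.imwrite('pics/'+sys.argv[3]+'s.png',b)
E
python3 crop.py t11.npz s11.npz c11
```

```text
(no output)
```

View pics/c11t.png

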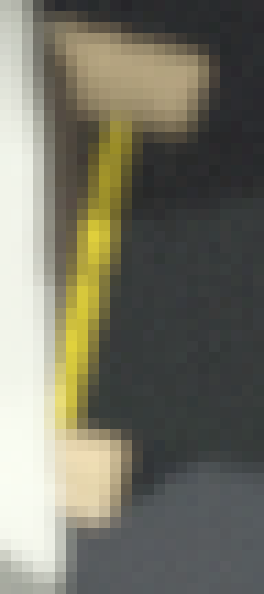

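View pics/c11s.png

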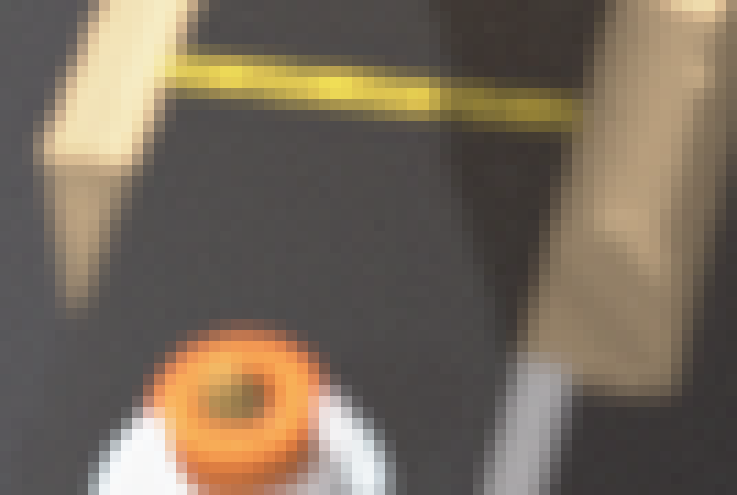

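```bash
cat > gap.py <<'E'
import sys
from plate import *
def gap(T,epts,box):
    E=np.array([onz(T,u,v,.06)[:2] for u,v in epts]);k=np.polyfit(E[:,0],E[:,1],1)
    yaw=np.arctan(-k[0]);out=-np.array([np.sin(yaw),np.cos(yaw)])
    m=mark(T,box);e0=np.array([m[1][0],np.polyval(k,m[1][0])])
    print('edge yaw',np.degrees(yaw),'res mm',np.round((E[:,1]-np.polyval(k,E[:,0]))*1e3,2),'mark yaw',m[0],'len',m[2],'c',m[1],'to go mm',(e0-m[1])@out*1e3)
if __name__=='__main__':
    T=dict(np.load('t11.npz'))
    gap(T,[(310.6,227.0),(310.4,229.2),(309.2,232.9),(303.4,261.5),(302.2,267.9)],(297,233,305,260))
    T0=dict(np.load('top0.npz'))
    S=dict(np.load('s11.npz'))
    print('S edge pt',onz(S,212.7,234.0,.06), 'S mark pts',onz(S,220.9,226.2,.07),onz(S,256.6,229.5,.07))
E
python3 gap.py
```

```text
edge yaw 12.836108651096007 res mm [ 0.1  -0.8   0.73  0.22 -0.25] mark yaw 11.286628493646036 len 0.09131857510287855 c [ 0.49994352 -0.05751234] to go mm 23.14252232760847
S edge pt [ 0.43460108 -0.06726283  0.06      ] S mark pts [ 0.45609834 -0.04994459  0.07      ] [ 0.54881945 -0.06830179  0.07      ]
```

```bash
python3 -m creep '[[[0,-0.2,0],0.2,-1],[[0,-0.4,0],0.3,-1],[[0,-0.5,0],0.3,-1],[[0,-0.5,0],0.3,-1],[[0,-0.4,0],0.3,-1],[[0,-0.2,0],0.2,-1],[[0,-0.1,0],0,-1],[[0,0,0],0,-1],[[0,0,0],0,-1],[[0,0,0],0,-1]]'; python3 d.py .5096 -.002 .0775;python3 -c "
from h import *
f=grab('side','s12.png');save(f,'s12.npz')
cv2.imwrite('pics/s12z.png',cv2.resize(f['color'][160:300,180:320,::-1],None,fx=4,fy=4,interpolation=cv2.INTER_CUBIC))
g=grab('top','t12.png');save(g,'t12.npz')"; python3 crop.py t12.npz s12.npz c12
```

```text
time_s: 31.35
tool_pos: [0.509, -0.0004, 0.0778]
tool_rot: [0.384, 3.115, 0.005]
ft_force: [2.5, 7.8, 6.3]
gripper_width: 0.158
t 31.35 tcp [ 5.09e-01 -4.00e-04  7.78e-02] jaw deg 75.95 tilt [0.0032 0.0031] grip 0.158 F [2.5 7.8 6.3] q6 0.24
delta tool cm [-0.1  -0.14  0.03]
```

View pics/c12t.png

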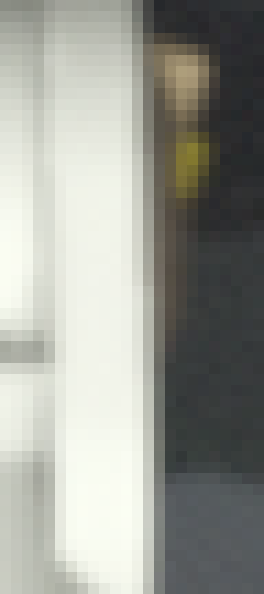

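View pics/c12s.png

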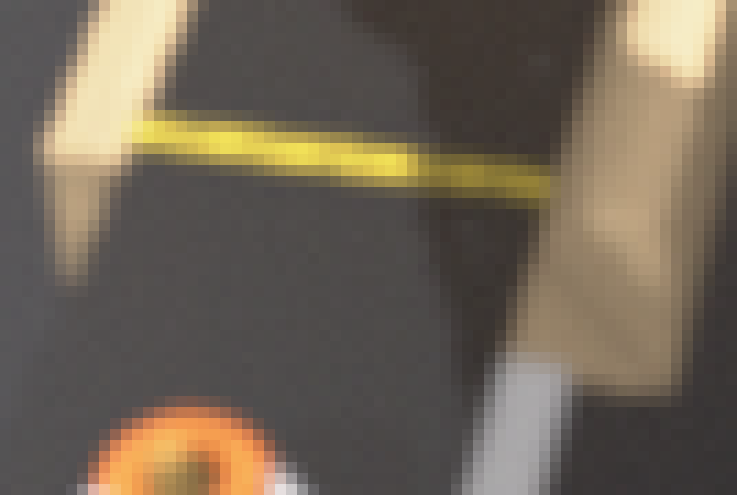

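View pics/s12z.png

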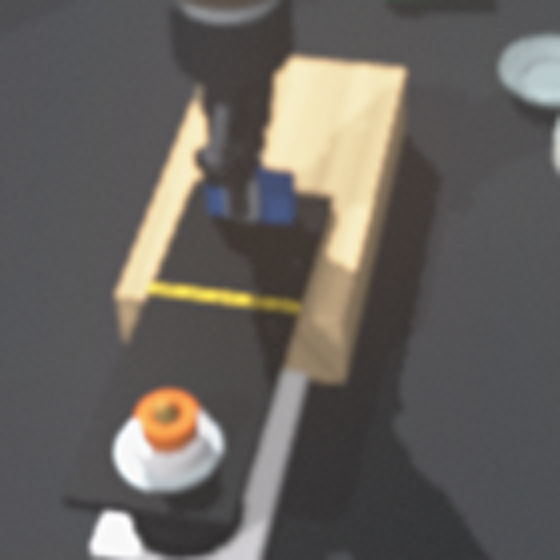

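```bash
cat > sg.py <<'E'
from h import *
import sys
def go(fn,box=None,e=(212.7,234.0)):
    S=dict(np.load(fn))
    c=S['color'].astype(float);w=((c[...,0]+c[...,1])/2-c[...,2]-35).clip(0,None)
    x0,x1,y0,y1=box;pts=[]
    for u in range(x0,x1):
        y=np.arange(y0,y1);ww=w[y0:y1,u]*(w[y0:y1,u]>25)
        if ww.max()>50:pts.append((u,(ww*y).sum()/ww.sum()))
    P=np.array([onz(S,u,v,.07)[:2] for u,v in pts]);k=np.polyfit(P[:,0],P[:,1],1)
    print('n',len(P),'mark yaw',np.degrees(np.arctan(-k[0])),'x',P[:,0].min(),P[:,0].max())
    m=(P[:,0].min()+P[:,0].max())/2;M=np.array([m,np.polyval(k,m)])
    E=onz(S,*e,.06)[:2];a=np.radians(12.75);n=np.array([-np.sin(a),-np.cos(a)]);t=np.array([np.cos(a),-np.sin(a)])
    print('mark',M,'to go mm',(E-M)@n*1e3,'lateral from edge corner',(M-E)@t*1e3)
go('s11.npz',(221,257,222,233))
go('s12.npz',(220,254,227,241))
E
python3 sg.py
python3 - <<'E'
from gap import *
f=dict(np.load('t12.npz'))
d=ring(f,(320,235,362,285),lambda c:(c.min(-1)>100)|((c[...,0]>130)&(c[...,0]-c[...,2]>60)),.07);print('disc T',d)
f=dict(np.load('t11.npz'));d=ring(f,(320,235,347,268),lambda c:(c.min(-1)>100)|((c[...,0]>130)&(c[...,0]-c[...,2]>60)),.07);print('disc T11',d)
E
```

```text
n 26 mark yaw 12.625556565088818 x 0.4563308671402703 0.5395123873094203
mark [ 0.49792163 -0.05817656] to go mm 22.83690453167214 lateral from edge corner 59.75388832006972
n 25 mark yaw 14.26944471479691 x 0.4544862950558432 0.5236939027972062
mark [ 0.4890901  -0.07915014] to go mm 0.4313911591674137 lateral from edge corner 55.76893976924446
disc T ((np.float64(340.7113402061856), np.float64(256.97250859106526)), 291, array([ 0.45973769, -0.19774063,  0.07      ]))
disc T11 ((np.float64(334.69204152249137), np.float64(254.08304498269896)), 289, array([ 0.47005729, -0.17709982,  0.07      ]))
```

```bash
python3 -m creep '[[[0,-0.03,0],-0.5,-1],[[0,-0.02,0],-0.5,-1],[[0,-0.02,0],-0.3,-1],[[0,0,0],0,-1],[[0,0,0],0,-1],[[0,0,0],0,-1]]'; python3 d.py .5096 -.002 .0775;python3 -c "
from h import *
f=grab('side','s13.png');save(f,'s13.npz')
g=grab('top','t13.png');save(g,'t13.npz')
cv2.imwrite('pics/t13z.png',cv2.resize(g['color'][200:280,215:365,::-1],None,fx=5,fy=5,interpolation=cv2.INTER_CUBIC))"; python3 crop.py t13.npz s13.npz c13; echo "go('s13.npz',(220,254,227,241))">>sg.py; python3 sg.py
python3 - <<'E'
from gap import *
f=dict(np.load('t13.npz'))
d=ring(f,(320,235,362,285),lambda c:(c.min(-1)>100)|((c[...,0]>130)&(c[...,0]-c[...,2]>60)),.07);print('disc T',d)
h=r.sense()['tool_pos'][:2]-d[2][:2];print(np.degrees(np.arctan2(*h)),np.hypot(*h))
E
```

```text
time_s: 32.2
tool_pos: [0.5079, -0.0011, 0.0777]
tool_rot: [0.349, 3.121, 0.005]
ft_force: [-2.7, 8.4, 8.8]
gripper_width: 0.155
t 32.2 tcp [ 0.5079 -0.0011  0.0777] jaw deg 77.23 tilt [0.0014 0.0031] grip 0.155 F [-2.7  8.4  8.8] q6 0.22
delta tool cm [-0.18 -0.06  0.02]
n 26 mark yaw 12.625556565088818 x 0.4563308671402703 0.5395123873094203
mark [ 0.49792163 -0.05817656] to go mm 22.83690453167214 lateral from edge corner 59.75388832006972
n 25 mark yaw 14.26944471479691 x 0.4544862950558432 0.5236939027972062
mark [ 0.4890901  -0.07915014] to go mm 0.4313911591674137 lateral from edge corner 55.76893976924446
n 26 mark yaw 13.42298060768786 x 0.45457110415342517 0.5236939027972062
mark [ 0.4891325  -0.08010639] to go mm -0.4919252898551732 lateral from edge corner 56.0213415318124
disc T ((np.float64(341.14776632302403), np.float64(256.2783505154639)), 291, array([ 0.462105  , -0.19931482,  0.07      ]))
13.009085207096396 0.2034805710083862
```

View pics/c13s.png

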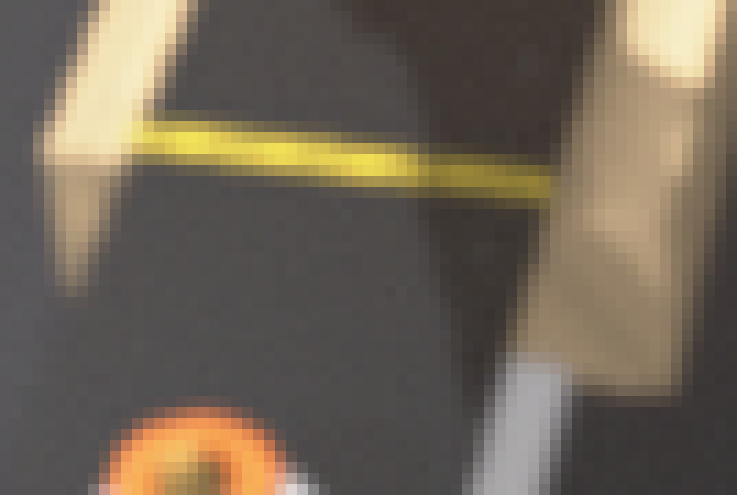

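View pics/t13z.png

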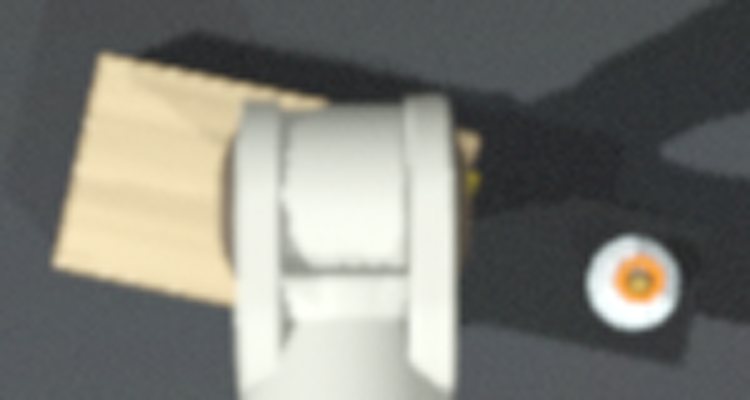

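```bash
python3 -m creep '[[[0,0,0],0,-1],[[0,0,0],0,-1],[[0,0,0],0,-1],[[0,0,0],0,-1]]'
python3 - <<'E'
from h import *
f=grab('side','s14.png');f0=dict(np.load('s13.npz'))
print('changed px',(abs(f['color'].astype(int)-f0['color'].astype(int)).max(-1)>40).sum())
s=r.sense();print(s['tool_pos'],np.abs(s['joint_velocities']).max())
# plate levelness from depth
for y in(0,-.04,-.09,-.14,-.17,-.235):
    pass
d=f0['depth']
for u,v in((240,228),(232,246),(225,255),(205,280)): print(u,v,dep(f0,u,v).round(4))
cv2.imwrite('pics/s14z.png',cv2.resize(f['color'][150:300,170:330,::-1],None,fx=4,fy=4,interpolation=cv2.INTER_CUBIC))
E
```

```text
time_s: 32.8
tool_pos: [0.5079, -0.0011, 0.0777]
tool_rot: [0.349, 3.121, 0.005]
ft_force: [-2.3, 7.1, 8.5]
gripper_width: 0.154
changed px 0
[ 0.50789253 -0.00106471  0.07763758] 0.001144501580518634
240 228 [ 0.5059 -0.0592  0.0693]
232 246 [ 0.486  -0.1217  0.0695]
225 255 [ 0.4694 -0.1505  0.0697]
205 280 [ 0.4258 -0.2233  0.0694]
```

View pics/s14z.png

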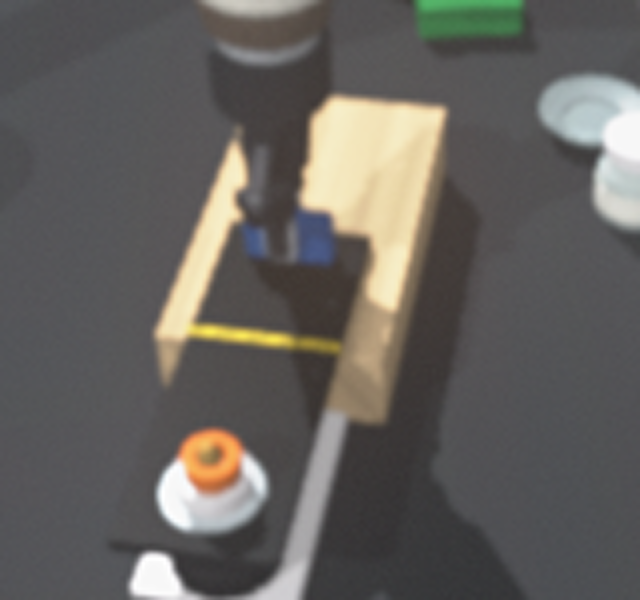

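The plate is level (depth gives 69.3–69.7 mm all along it) and still. The line lies at the edge, about (236,234) px, and the rings stand over the lamp.

```bash
python3 -c "
from workcell import r
print(r.close_job()); print(r.sense()['tool_pos'],r.sense()['time_s'])"
```

```text
the job is handed in; nothing more can be done
None
the job is handed in; nothing more can be done
```

The job is done and handed in, at about 33 s of the 72 s allowed. I threaded the white ring and then the orange ring fully home on the post. I then pinched the handle at 60 N and slid the plate about 16 cm outward, turning it about 3.5° to line up with the riser.

Last checks before handing in:
- **Line at the edge:** the side view puts the line 0.5 mm past the edge. The top view measured 23.1 mm to go before the final slide, and the tool then moved 23.4 mm, so about 0.3 mm past. These are good to about 1 mm, because the arm hid the line from the top camera at the end.
- **Plate level and still:** the plate's top reads 69.3–69.7 mm high along its length. Nothing changed in the side view over the final half second. The grip is held, with about 8 N of downward push.
- **Rings over the lamp:** the pale disc under the rings is about 4 mm off the lamp's centre. The orange ring sits at the height expected for a fully home stack.
- **Plate direction:** I over-turned the plate by about 1.3° near the end and turned it back. The top view now gives 13.0° against the riser's 12.75°. The yellow line in the side view reads 13.4°, so the two disagree slightly.
- **Camera disagreement:** the side and top views differ by about 3 mm throughout, so I compared positions only within a single view. The tool touched nothing on the bench but the two rings and the plate; I did not measure the other objects again at the end.

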